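Square a tube block against two fences and load it under the mixer's sprung clamp

ROBOT

A 7-joint arm with a two-finger parallel gripper is mounted at the origin on a cart in front of the work surface, level with it; the furniture and walls round the work are solid. World frame = base frame: x ahead of the robot, y to its left, z up, the work surface at z = 0. Lengths are in m, angles in rad, forces in N, time in s.
With the tool pointing down it reaches from about 0.4 to 0.85 m from the base axis. Payload 10.4 kg.
Tool frame: the origin (TCP) lies midway between the tips of the shut fingers; the grasp point (between the pads) lies 19 mm behind it; z points along the fingers, y is the line along which they close (so a half turn about z gives the same grasp; the last joint's range is limited). The gripper opens to 85 mm and grips with 20 to 120 N. Pads are 22 mm wide; open, the fingers measure 114 mm over their backs; the gripper's body (76 mm by 85 mm) begins 54 mm behind the grasp point. The pads swing forward as they close: fully open they stand 13 mm farther back than shut.
Start: joints at [-1.187, 0.332, -0.065, 1.46, 0.022, 1.35, -0.088], TCP at [0.247, 0.574, 0.209] pointing down, gripper open.
Joint ranges: [-2.6, 2.6], [-0.5, 2.12], [-1.47, 1.34], [0.16, 2.42], [-1.27, 4.41], [0.06, 2.06], [-2.6, 2.6]. Speed limits (rad/s): [2.22, 2.22, 2.79, 2.79, 3.14, 3.14, 3.14].

INTERFACE

Orientations are given as a unit quaternion [x, y, z, w].
In Python, from workcell import get_obs, camera, camera_params, hand_in gives the robot as it stands.
- The arm moves only by the tool carry_out, never from a script. Its argument "commands" is a list that holds one entry, the list of rows, each a list of 6 numbers: the shift along the tool's x, y, z in units of 40 mm (1.0 is 40 mm), then the turn, a rotation vector about the tool's x, y, z in units of 6 degrees (1.0 is 6 degrees). In form: [[[x, y, z, ax, ay, az], ...]]. A call has 1 to 20 rows; each row shifts and turns the commanded pose from where the row before left it, along the tool's axes as they then stand; what a row does not reach is not made up. A row lasts 1/12 s, in which the tool goes at most 41.7 mm and 7.16 degrees, less where a joint would pass 70% of its speed; a pose out of reach is approached as far as the arm can. A call is refused whole if a number of a shift passes 1 or a number of a turn 1, either way. A call with a gripper value outside its range is refused whole. "hand" is the closure, from -1 (fully open) to 1 (shut), set as the call begins (left out, the last holds). The fingers move at their own pace and stop on an object; "force" is the grip in N (left out, the last holds). Time passes only in rows, so rows that do not move let the fingers close. It gives the time, the measured TCP pose, the force, the opening and the grip force at its end, in the units of the state.
- get_obs(): the state, without advancing time (a new reading comes with each control period).
- camera(name): name is "scene" or "top" or "wrist"; returns the picture (384x512x3 uint8, red, green, blue); there is no depth.
- camera_params(name): a dict with "mtx" (3x3 intrinsics, pixels), "R" (3x3) and "t" (3): a world point X has camera coordinates R X + t. Camera axes: x right, y down, z forward; pixel columns grow to the right and rows downward; lengths in m; the calibration is good to about 2 mm. A picture is of the moment at which its call begins: read the wrist's pose just before it. camera_params takes no time and is no camera call; for the wrist camera it gives the pose at the moment of the call.
- hand_in(): hands the job in; it is judged then, once.
The state is a dict: "clock": time; "joint_pos": joint angles; "joint_velocities": joint speeds; "tau": joint torques, N m; "position": TCP position; "ee_rot": TCP orientation; "ft_force": force on the tool from outside, world axes, zero at the start; "torque": the same for the moment, N m; "grip_width": opening from 0.0 (shut) to 1.0 (fully open); "grasp_force": force on a finger pad.
Only numpy, scipy, OpenCV 4.12 (cv2) and the standard library are available. Lean on these libraries where they do the work, as an engineer would, in place of code of your own. Each camera call takes 0.05 s, during which the arm holds its last target. There are 200 camera calls.

TASK

Load the metal tube block onto the block mixer. First push the block gently, flat on the squaring plate, until it is square and touching both of the plate's fences; then grip it across its narrow width, bring it over the mixer's platform with its cut-off corner against the roller of the sprung clamp arm, swing the arm back with the block and lower the block (do not drop it) into the corner of the mixer's two fences, so that the arm holds it flat and tight against both. Leave the other things on the bench where they are.

Things in the scene. Friction and masses are not known exactly. Their poses are not given: they have to be found in the camera images.
- block_center (a point): Centre, half-way up, of the loose metal tube block: 60 mm (its x) by 110 mm (its y) by 45 mm high, z up, about 0.55 kg; capped tubes (white, blue, orange) stand 9 mm above its top. The upright corner at -x, -y is cut off at 45 degrees, 16 mm along each side. It starts flat on the squaring plate, clear of both fences, up to 20 degrees out of square, cut corner at the front right.
- tube_block: The same tube block; this origin is the centre of its underside (22.5 mm below block_center), same axes.
- squaring_plate: Fixed aluminium plate 150 mm (x) by 210 mm (y), origin at the centre of its underside on the bench, top face 10 mm above the bench. Two grey fences 12 mm wide stand only 8 mm above its top face, so a gripper can hold the block above them: the far one, inner face at x = +55 mm, and the right one, inner face at y = -85 mm.
- square_seat (a point): Point on the squaring plate where the block's centre lies when the block stands flat and square with its +x side against the far fence and its -y end against the right fence (x = +25 mm, y = -30 mm, z = 32.5 mm in the plate's frame); axes as the plate's, and as the squared block's.
- block_mixer: Fixed white bench mixer, housing about 175 by 235 mm, origin at the centre of its underside on the bench, control panel to its -x. Its dark platform's top is 60 mm above the bench; two bright metal fences stand 8 mm above the platform: the far one (block's +x side) and the left one (block's +y end). They are open towards the clamp arm.
- mixer_seat (a point): Where the block's centre lies when loaded: flat on the platform (22.5 mm above it), +x side against the far fence, +y end against the left fence, the block's axes parallel to this point's. In this frame the fences' inner faces lie at x = +30 mm and y = +55 mm. The roller of the clamp arm pushes the loaded block at 45 degrees, towards both.
- clamp_arm (a joint): Angle of the sprung clamp arm, a black bar with a roller and a red thumb tab on an upright pivot at x = +12 mm, y = -91 mm in the mixer_seat frame. 0 = at rest on its stop; grows as the roller is pushed away from the fences; about 0.26 rad when the block is loaded; hard stop at 0.44 rad. Its spring presses the roller with 7 N at rest, 9 to 11 N when swung back.
- clamp_roller (a point): Centre of the arm's smooth white roller (radius 7 mm, 55 mm from the pivot, 8 to 28 mm above the platform). At rest it stands 14 mm into the loaded block's cut corner, and it can go 10 mm beyond its loaded place. A block brought in with its underside 10 to 15 mm above the platform clears the fences and still meets the roller with its cut corner.
- tip_box: Bystander: blue pipette tip box, 92 x 122 x 73 mm; leave it alone.
- amber_bottle: Bystander: small brown bottle, 48 mm across, 96 mm high; leave it alone.
- parafilm_box: Bystander: white and orange carton, 64 x 111 x 58 mm; leave it alone.
- lab_timer: Bystander: flat white timer, 62 x 66 x 20 mm; leave it alone.
- weigh_boat: Bystander: white weighing boat, 88 x 88 x 20 mm; leave it alone.
- marker: Bystander: white marker pen with a blue cap, 135 mm long, 13 mm thick; leave it alone.

How it is judged:
By the outcome, as a careful person would: the job done as asked, in the order asked, and still so for the second after the job is handed in, with the robot touching nothing.
It also fails if it takes over 61 s, if anything falls off the work surface, if the arm or the gripper's body presses on something with over 40 N, if the wrist force passes 120 N, or if a joint passes its speed limit or range.

## Working session

There is one attempt and no reset: what is moved stays moved. The work goes in short steps, Python scripts to look and compute and a tool call to move; the robot and the scene stay as the last step left them, time stands still between calls to the robot, and variables do not carry over. Pictures are saved under pics/ and viewed, at most 10 in all, crops included, and the job is handed in when it is done.

Besides the shell and the picture viewer there is one more tool, called after "Request:" by a JSON object that holds its "fn" and its "kwargs", one argument or row to a line. carry_out: Moves the arm, as the interface text tells. Its arguments: {"type":"object","properties":{"commands":{"type":"array"},"hand":{"type":"number"},"force":{"type":"number"}},"required":["commands"]}

```bash
mkdir -p pics; ls; python3 - <<'E'
from workcell import *
import cv2,numpy as np
o=get_obs();print({k:np.round(o[k],3) for k in o})
for n in("top","scene"):
    p=camera_params(n);print(n,np.round(p['mtx'],1).tolist(),np.round(p['R'],3).tolist(),np.round(p['t'],3).tolist())
    im=camera(n);np.save(n+'0.npy',im);cv2.imwrite(f'pics/{n}0.png',im[:,:,::-1])
E
```

```text
pics
{'clock': np.float64(0.0), 'joint_pos': array([-1.187,  0.333, -0.065,  1.461,  0.022,  1.35 , -0.089]), 'joint_velocities': array([-0.001,  0.001, -0.001, -0.001, -0.001,  0.001,  0.   ]), 'tau': array([-0.0000e+00, -6.2545e+01,  4.9000e-02, -3.9161e+01,  1.6000e-02,
        1.0000e-02, -0.0000e+00]), 'position': array([0.247, 0.574, 0.208]), 'ee_rot': array([ 0.202,  0.979, -0.001, -0.   ]), 'ft_force': array([-1.037, -0.098,  0.2  ]), 'torque': array([ 0.003, -0.025,  0.035]), 'grasp_force': np.float64(0.0), 'grip_width': np.float64(1.002)}
top [[451.0, 0.0, 256.5], [0.0, 451.0, 191.6], [0.0, 0.0, 1.0]] [[-0.028, -0.999, -0.03], [-0.985, 0.032, -0.168], [0.169, 0.025, -0.985]] [-0.042, 0.549, 1.367]
scene [[443.7, 0.0, 256.0], [0.0, 443.7, 187.3], [0.0, 0.0, 1.0]] [[0.419, -0.908, -0.017], [-0.352, -0.145, -0.925], [0.837, 0.394, -0.381]] [-0.309, 0.278, 1.275]
```

```bash
python3 - <<'E'
import cv2
im=cv2.imread('pics/top0.png');cv2.imwrite('pics/top0b.png',cv2.resize(im,(800,600),interpolation=cv2.INTER_CUBIC))
E
```

```text
(no output)
```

View pics/top0b.png

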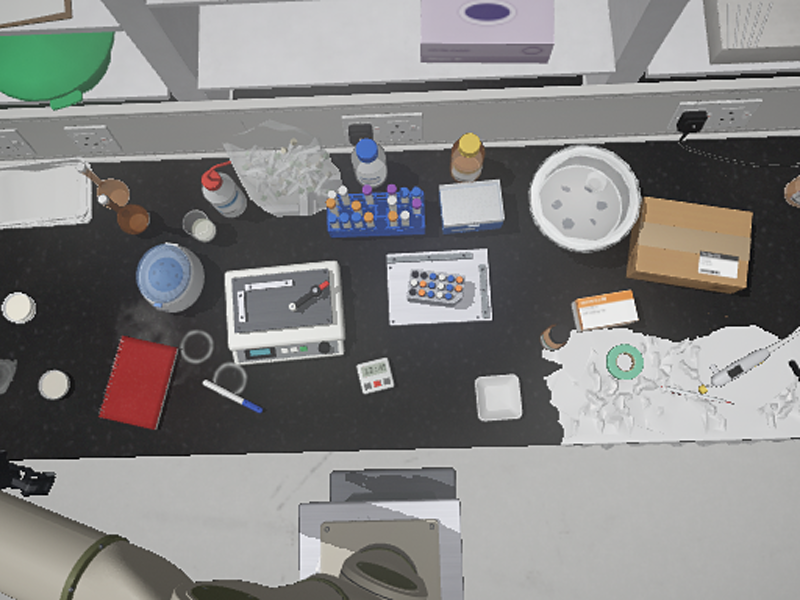

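View pics/scene0.png

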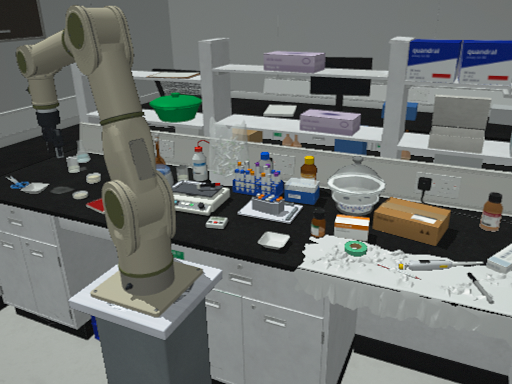

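The top view (800x600 scale) shows the plate at about (440,287), with its far fence on the upper edge and right fence at x≈485. The block on it is turned, centre about (437,288). The mixer is at (285,310), with its L-shaped fences at (240..295, 285..320) and the arm with red tab near (310,295). Next I'll get rough positions from these pixels.

```bash
cat > h.py <<'E'
import numpy as np,cv2
from workcell import *
from scipy.spatial.transform import Rotation as Ro
def ray(p,uv,z):
    uv=np.atleast_2d(uv).astype(float)
    d=np.c_[uv,np.ones(len(uv))]@np.linalg.inv(p['mtx']).T@p['R']
    c=-p['R'].T@p['t']
    return c+d*((z-c[2])/d[:,2])[:,None]
def proj(p,X):
    q=np.atleast_2d(X)@p['R'].T+p['t'];q=q@p['mtx'].T
    return q[:,:2]/q[:,2:]
def delta(pos,yaw):
    """tool-frame move (units) to a TCP pos with tool pointing down and tool y-axis heading 'yaw' in world"""
    o=get_obs();R=Ro.from_quat(o['ee_rot'])
    y=np.array([np.cos(yaw),np.sin(yaw),0]);z=np.array([0,0,-1.]);x=np.cross(y,z)
    T=Ro.from_matrix(np.c_[x,y,z])
    d=R.inv().apply(np.array(pos)-o['position'])/0.04
    r=np.degrees((R.inv()*T).as_rotvec())/6
    return np.round(d,2),np.round(r,2)
E
python3 - <<'E'
from h import *
p=camera_params('top')
R=lambda l,z:print(np.round(ray(p,np.array(l)*.64,z),3).tolist())
print('plate');R([(387,254),(488,250),(492,320),(390,325)],.01)
print('block top');R([(437,288)],.06)
print('mixer top');R([(226,272),(338,263),(343,342),(235,350)],.06)
print('fences');R([(240,292),(294,284),(240,320),(293,306)],.065)
o=get_obs();pw=camera_params('wrist')
T=Ro.from_quat(o['ee_rot'])
print(np.round(T.as_matrix(),3));c=-pw['R'].T@pw['t'];print('cam in tool',T.inv().apply(c-o['position']),np.round(pw['R']@T.as_matrix(),3),pw['mtx'])
E
```

```text
plate
[[0.65, -0.031, 0.01], [0.651, -0.241, 0.01], [0.505, -0.242, 0.01], [0.501, -0.034, 0.01]]
block top
[[0.565, -0.131, 0.06]]
mixer top
[[0.612, 0.292, 0.06], [0.623, 0.065, 0.06], [0.463, 0.058, 0.06], [0.454, 0.272, 0.06]]
fences
[[0.569, 0.262, 0.065], [0.582, 0.153, 0.065], [0.513, 0.261, 0.065], [0.538, 0.156, 0.065]]
[[-0.918  0.396 -0.   ]
 [ 0.396  0.918 -0.001]
 [-0.    -0.001 -1.   ]]
cam in tool [ 6.46547199e-02  1.34088513e-04 -1.66644990e-01] [[-0.001  1.     0.   ]
 [-0.966 -0.001 -0.26 ]
 [-0.26  -0.     0.966]] [[341.69476785   0.         251.71819075]
 [  0.         341.69476785 187.55783608]
 [  0.           0.           1.        ]]
```

```bash
python3 - <<'E'
from h import *
print(delta((.42,.19,.25),np.pi/2))
E
```

```text
(array([-7.76, -7.1 , -1.05]), array([-0.01, -0.  , -3.88]))
```

Request:
{"fn": "carry_out", "kwargs": {
  "commands": [
    [[-0.6,-0.55,-0.08,0,0,0],[-0.6,-0.55,-0.08,0,0,0],[-0.6,-0.55,-0.08,0,0,0],[-0.6,-0.55,-0.08,0,0,0],[-0.6,-0.55,-0.08,0,0,0],[-0.6,-0.55,-0.08,0,0,0],[-0.6,-0.55,-0.08,0,0,0],[-0.6,-0.55,-0.08,0,0,0],[-0.6,-0.55,-0.08,0,0,0],[-0.6,-0.55,-0.08,0,0,0],[-0.6,-0.55,-0.08,0,0,0],[-0.6,-0.55,-0.08,0,0,0],[-0.56,-0.5,-0.08,0,0,0],[0,0,0,0,0,-0.98],[0,0,0,0,0,-0.98],[0,0,0,0,0,-0.98],[0,0,0,0,0,-0.94],[0,0,0,0,0,0],[0,0,0,0,0,0]]
  ]
}}

```text
clock: 1.68
position: [0.4198, 0.1903, 0.2499]
ee_rot: [0.002, 1.0, -0.0, -0.0]
ft_force: [0.3, -0.2, -0.1]
grip_width: 0.998
grasp_force: 0.0
```

```bash
python3 - <<'E'
from h import *
import pickle
o=get_obs();p=camera_params('wrist');im=camera('wrist');pickle.dump((o,p,im),open('w1.pkl','wb'))
cv2.imwrite('pics/w1.png',cv2.resize(im[:,:,::-1],(800,600),interpolation=cv2.INTER_CUBIC))
print(o['clock'],o['position'],o['ft_force']);print(delta((.44,-.12,.25),np.pi/2))
E
```

```text
1.6833 [0.41983444 0.19032408 0.24990402] [ 0.30871628 -0.19378873 -0.07331691]
(array([-0.53, -7.76, -0.  ]), array([-0.  , -0.  , -0.04]))
```

View pics/w1.png

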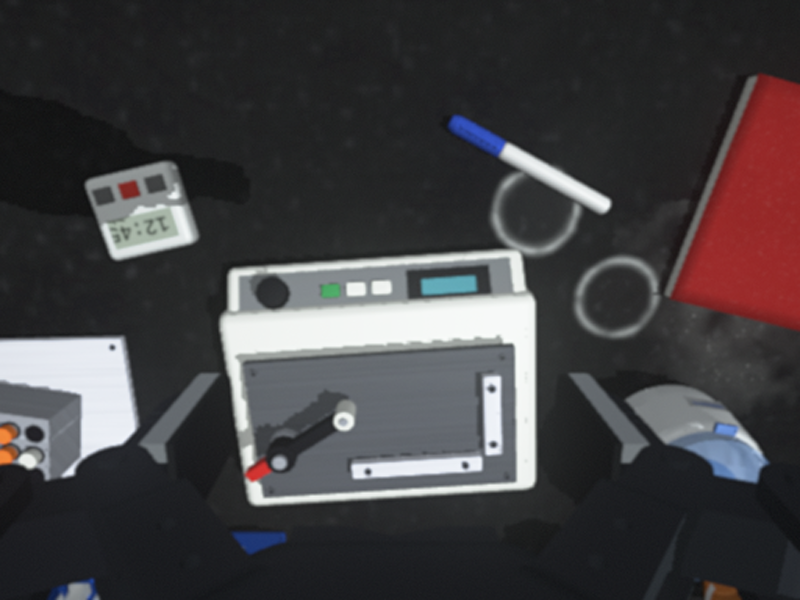

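The wrist view is upside down: image-down is +x and image-right is +y. It shows the whole mixer. The far fence is the strip at (350-482, 455-478), the left fence is (482-502, 375-455), and the roller is at (343,412) with its pivot at (280,460). I'll zoom in on the fences.

```bash
python3 - <<'E'
from h import *
import pickle
o,p,im=pickle.load(open('w1.pkl','rb'))
x0,y0,x1,y1=135,205,350,330
cv2.imwrite('pics/w1c.png',cv2.resize(im[y0:y1,x0:x1,::-1],(774,450),interpolation=cv2.INTER_CUBIC))
g=cv2.cvtColor(im,cv2.COLOR_RGB2GRAY)
m=(g>165).astype(np.uint8)
m[:, :155]=0;m[:228]=0
n,l,s,c=cv2.connectedComponentsWithStats(m)
for i in range(1,n):
    if s[i,4]>60:
        ct=cv2.findContours((l==i).astype(np.uint8),0,2)[0][0]
        r=cv2.minAreaRect(ct);print(s[i],np.round(r[0],1),np.round(r[1],1),round(r[2],2))
def line(name,pts):print(name,pts)
# subpixel columns of far fence
for u in (230,245,260,275,290,300):print('u',u,g[285:312,u].tolist())
for v in (245,255,265,275,285):print('v',v,g[v,300:328].tolist())
E
```

```text
[ 158  228  185   95 1924] [250.4 275.2] [ 84.3 188.8] 86.42
[309 240  13  52 522] [315.  265.5] [50.9 11.1] 88.6
[155 247   5  30  80] [157.  261.5] [ 4. 29.] 0.0
[214 263  13  13 130] [220. 269.] [12. 12.] 90.0
[470 275  17  17  85] [478.8 283.3] [21.2  4.9] 45.0
[155 284   8  16  95] [158.3 291.5] [14.7  6.8] 83.66
[225 292  84  15 804] [266.6 298.7] [10.  83.4] 86.42
u 230 [101, 101, 103, 104, 101, 101, 93, 77, 86, 116, 130, 163, 219, 236, 237, 235, 235, 236, 237, 239, 232, 166, 108, 97, 100, 100, 99]
u 245 [102, 103, 103, 101, 101, 94, 77, 85, 115, 131, 163, 218, 236, 237, 236, 235, 236, 237, 239, 232, 168, 108, 98, 100, 101, 99, 97]
u 260 [104, 102, 101, 103, 94, 77, 87, 118, 132, 162, 216, 237, 238, 236, 237, 237, 238, 240, 233, 172, 109, 98, 99, 101, 101, 98, 99]
u 275 [102, 102, 101, 102, 95, 96, 121, 133, 161, 214, 237, 238, 237, 238, 239, 239, 240, 233, 172, 112, 97, 99, 102, 100, 97, 98, 126]
u 290 [103, 103, 102, 96, 99, 123, 135, 159, 210, 236, 238, 237, 238, 239, 239, 239, 231, 172, 113, 98, 101, 102, 101, 98, 99, 122, 186]
u 300 [104, 104, 96, 89, 103, 124, 137, 177, 230, 239, 235, 220, 198, 196, 210, 224, 199, 140, 103, 99, 102, 102, 99, 98, 108, 167, 231]
v 245 [110, 110, 110, 105, 89, 76, 73, 80, 116, 177, 228, 238, 235, 218, 209, 226, 238, 244, 246, 239, 192, 128, 107, 108, 110, 109, 109, 108]
v 255 [107, 107, 108, 108, 109, 102, 86, 76, 95, 155, 219, 237, 239, 240, 241, 241, 242, 243, 245, 237, 182, 123, 106, 108, 109, 110, 110, 108]
v 265 [106, 108, 107, 107, 102, 87, 74, 69, 83, 139, 206, 235, 239, 240, 240, 240, 241, 240, 239, 235, 193, 134, 108, 107, 108, 108, 108, 105]
v 275 [106, 106, 105, 106, 100, 85, 73, 67, 78, 122, 186, 230, 239, 240, 241, 240, 240, 241, 243, 239, 208, 146, 109, 102, 104, 104, 104, 103]
v 285 [104, 104, 104, 103, 104, 99, 84, 72, 72, 99, 165, 221, 223, 174, 115, 81, 86, 136, 191, 215, 204, 158, 115, 103, 105, 105, 105, 104]
```

View pics/w1c.png

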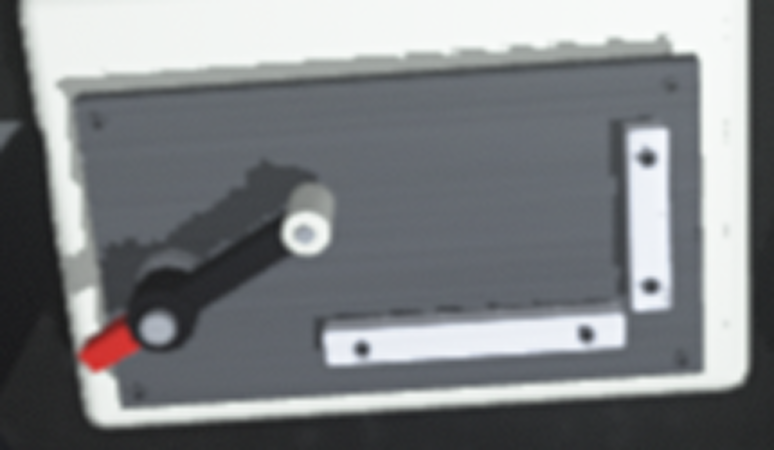

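Request:
{"fn": "carry_out", "kwargs": {
  "commands": [
    [[-0.06,-0.8,0,0,0,0],[-0.06,-0.8,0,0,0,0],[-0.06,-0.8,0,0,0,0],[-0.06,-0.8,0,0,0,0],[-0.06,-0.8,0,0,0,0],[-0.06,-0.8,0,0,0,0],[-0.06,-0.8,0,0,0,0],[-0.06,-0.8,0,0,0,0],[-0.05,-0.8,0,0,0,0],[0,-0.56,0,0,0,-0.04],[0,0,0,0,0,0],[0,0,0,0,0,0]]
  ]
}}

```text
clock: 2.73
position: [0.4408, -0.1209, 0.25]
ee_rot: [0.001, 1.0, 0.0, -0.0]
ft_force: [-0.1, 0.5, 0.4]
grip_width: 0.997
grasp_force: 0.0
```

```bash
python3 - <<'E'
from h import *
import pickle
o=get_obs();p=camera_params('wrist');im=camera('wrist');pickle.dump((o,p,im),open('w2.pkl','wb'))
cv2.imwrite('pics/w2.png',cv2.resize(im[:,:,::-1],(800,600),interpolation=cv2.INTER_CUBIC))
E
```

```text
(no output)
```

View pics/w2.png

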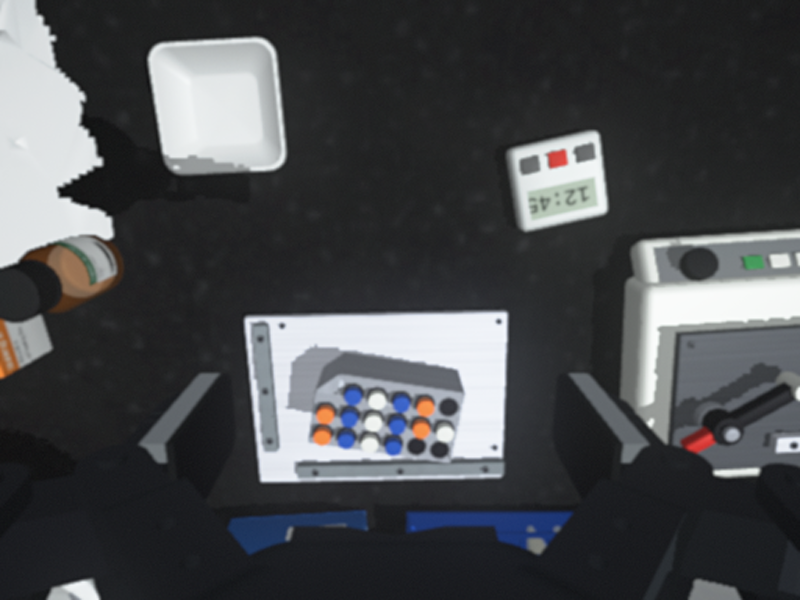

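The crop and w2 show clean edges. In w2 (800x600 scale), the plate corners are at (245,317), (508,312), (503,476) and (260,482). The right fence is on the left, the far fence is at the bottom (row ~468), and the block lies between them. Now I'll compute the frames.

```bash
python3 - <<'E'
from h import *
import pickle
o,p,im=pickle.load(open('w1.pkl','rb'))
F=ray(p,[(230,296.4),(245,295.4),(260,294.4),(275,293.4),(290,292.5)],.068)
L=ray(p,[(308.65,245),(309.1,255),(309.3,265),(309.6,275),(309.9,285)],.068)
def fit(P):
    v=cv2.fitLine(P[:,:2].astype(np.float32),2,0,.01,.01).ravel();return v
f,l=fit(F),fit(L)
print('far dir',np.degrees(np.arctan2(f[1],f[0])),'left dir',np.degrees(np.arctan2(l[1],l[0])))
a=np.linalg.solve(np.c_[f[:2],-l[:2]],l[2:]-f[2:]);C=f[2:]+a[0]*f[:2];print('corner',C)
print('fence ends', ray(p,[(135+322/3.6,205+330/3.6)],.068)[0], 'roller top',ray(p,[(135+306/3.6,205+233/3.6)],.088)[0],'pivot',ray(p,[(135+157/3.6,205+328/3.6)],.09)[0])
o,p,im=pickle.load(open('w2.pkl','rb'))
g=cv2.cvtColor(im,cv2.COLOR_RGB2GRAY).astype(float)
def edge(a,b,n=25):  # subpixel strongest gradient across the segment a-b
    a,b=np.array(a)*.64,np.array(b)*.64;d=(b-a)/np.linalg.norm(b-a);nn=np.array([-d[1],d[0]])
    t=np.arange(-5,5.01,.25);out=[]
    for s in np.linspace(.08,.92,n):
        q=a+s*(b-a)+t[:,None]*nn
        w=cv2.remap(g.astype(np.float32),q[:,0].astype(np.float32)[None],q[:,1].astype(np.float32)[None],1).ravel()
        w=cv2.GaussianBlur(w[None],(5,1),0).ravel();k=np.argmax(abs(np.gradient(w)));out.append(q[k])
    return np.array(out)
E={k:fit(ray(p,edge(a,b),.01)) for k,a,b in(('near',(245,317),(508,312)),('right',(245,317),(260,482)),('left',(508,312),(503,476)),('far',(260,482),(503,476)))}
for k,e in E.items():print(k,np.degrees(np.arctan2(e[1],e[0])),e[2:])
def X(a,b):
    a,b=E[a],E[b];s=np.linalg.solve(np.c_[a[:2],-b[:2]],b[2:]-a[2:]);return a[2:]+s[0]*a[:2]
P=[X('near','right'),X('near','left'),X('far','left'),X('far','right')];print(np.round(P,4),[np.linalg.norm(P[i]-P[i-1]) for i in range(4)],np.mean(P,0))
cv2.imwrite('pics/w2c.png',cv2.resize(im[190:315,150:335,::-1],(777,525),interpolation=cv2.INTER_CUBIC))
E
```

```text
far dir -86.03824 left dir 3.794756
corner [0.57275695 0.25636014]
fence ends [0.57949347 0.15764924 0.068     ] roller top [0.53409872 0.15561058 0.088     ] pivot [0.56442584 0.11011281 0.09      ]
near -89.0301 [ 0.5023568  -0.13476819]
right 1.1941068 [ 0.57834774 -0.23992917]
left 1.2329357 [ 0.57373464 -0.02899615]
far -88.83916 [ 0.65410906 -0.13198316]
[[ 0.5042 -0.2415]
 [ 0.5006 -0.0306]
 [ 0.652  -0.0273]
 [ 0.6563 -0.2383]] [np.float32(0.15213318), np.float32(0.21093538), np.float32(0.15143032), np.float32(0.21103643)] [ 0.57825196 -0.13441572]
```

View pics/w2c.png

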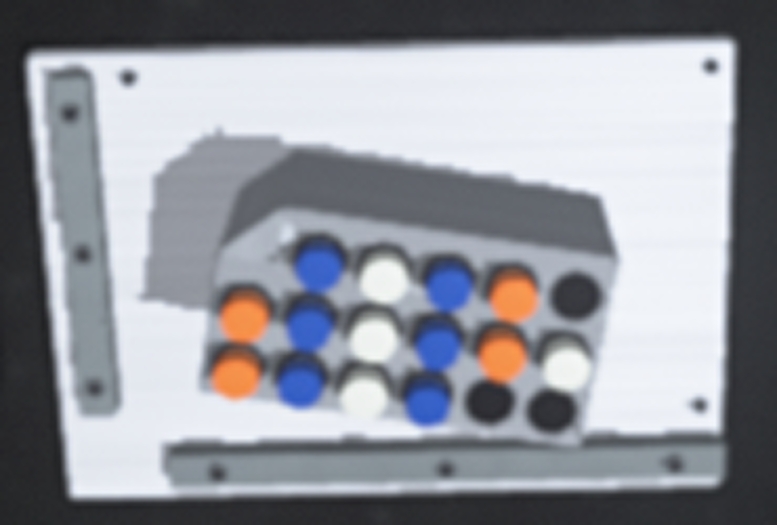

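```bash
python3 - <<'E'
from h import *
import pickle
o,p,im=pickle.load(open('w2.pkl','rb'))
c=np.array([(617,260),(582,440),(203,390),(220,250),(285,208)])/4.2+[150,190]
P=ray(p,c,.055);print(np.round(P,4))
d=np.roll(P,-1,0)-P;print(np.linalg.norm(d,axis=1),np.degrees(np.arctan2(d[:,1],d[:,0])))
B=ray(p,np.array([(600,195),(293,147)])/4.2+[150,190],.01);print('bottom near edge',B,np.degrees(np.arctan2(*(B[0]-B[1])[1::-1])))
print('ctr',(P[0]+P[2])/2)
# pushing point etc, plate frame
print(delta((.49,-.13,.25),np.radians(90)))
E
```

```text
[[ 0.5508 -0.0693  0.055 ]
 [ 0.6067 -0.0774  0.055 ]
 [ 0.5905 -0.1848  0.055 ]
 [ 0.5475 -0.1783  0.055 ]
 [ 0.5351 -0.1601  0.055 ]]
[0.05658097 0.10860839 0.04350225 0.02201446 0.09220985] [ -8.3187006  -98.60325945 171.38527123 124.28917258  80.21262179]
bottom near edge [[ 0.55081853 -0.06868146  0.01      ]
 [ 0.53494414 -0.16198876  0.01      ]] 80.3447036939587
ctr [ 0.57063301 -0.12704303  0.055     ]
(array([-1.22, -0.26, -0.  ]), array([ 0.  , -0.  ,  0.01]))
```

Checked measurements:

| Item | Position (x, y) | Yaw | Check |
|---|---|---|---|
| Plate | centre (0.578, -0.134) | +1.1° | sizes within 1 mm |
| Block | centre (0.571, -0.127) | -9.4° | sizes within 4 mm |
| Mixer seat | (0.547, 0.1995) | +3.9° | pivot within 1 mm of the given place |

I'll push along +x with the half-open fingers side by side, so that they square the block.

Request:
{"fn": "carry_out", "kwargs": {
  "commands": [
    [[-0.17,0,0.7,0,0,-0.02],[-0.17,0,0.7,0,0,-0.02],[-0.17,0,0.7,0,0,-0.02],[-0.17,0,0.7,0,0,-0.02],[-0.17,0,0.7,0,0,-0.02],[-0.17,0,0.7,0,0,-0.02],[-0.17,0,0.7,0,0,-0.03],[-0.17,0,0.65,0,0,-0.04],[0,0.02,0.1,0,0,0],[0,0,0,0,0,0],[0,0,0,0,0,0]]
  ],
  "hand": -0.18
}}

```text
clock: 3.7
position: [0.4956, -0.118, 0.0248]
ee_rot: [-0.012, 1.0, 0.0, 0.0]
ft_force: [0.0, -0.8, 0.5]
grip_width: 0.592
grasp_force: 0.0
```

```bash
python3 - <<'E'
from h import *
import pickle
o=get_obs();print(o['position'],o['ft_force'],o['grip_width'],delta(o['position'],np.radians(91.1)))
E
```

```text
[ 0.49557647 -0.11797389  0.02483914] [ 0.02333645 -0.84883303  0.4522267 ] 0.5923783163486743 (array([0., 0., 0.]), array([0.  , 0.  , 0.04]))
```

Request:
{"fn": "carry_out", "kwargs": {
  "commands": [
    [[-0.15,0,0,0,0,0.04],[-0.15,0,0,0,0,0],[-0.1,0,0,0,0,0],[-0.08,0,0,0,0,0],[-0.08,0,0,0,0,0],[-0.08,0,0,0,0,0],[-0.08,0,0,0,0,0],[-0.08,0,0,0,0,0],[-0.08,0,0,0,0,0],[-0.08,0,0,0,0,0],[-0.08,0,0,0,0,0],[-0.08,0,0,0,0,0],[-0.08,0,0,0,0,0],[-0.08,0,0,0,0,0],[-0.06,0,0,0,0,0],[-0.06,0,0,0,0,0],[0,0,0,0,0,0],[0,0,0,0,0,0]]
  ]
}}

```text
clock: 5.2
position: [0.5509, -0.1181, 0.0238]
ee_rot: [-0.009, 1.0, -0.0, -0.001]
ft_force: [-2.7, -2.7, 0.7]
grip_width: 0.589
grasp_force: 1.6
```

Request:
{"fn": "carry_out", "kwargs": {
  "commands": [
    [[-0.04,0,0,0,0,0],[-0.04,0,0,0,0,0],[-0.04,0,0,0,0,0],[-0.04,0,0,0,0,0],[-0.03,0,0,0,0,0],[0,0,0,0,0,0]]
  ]
}}

```text
clock: 5.7
position: [0.5593, -0.1171, 0.024]
ee_rot: [-0.01, 1.0, 0.0, 0.0]
ft_force: [-2.9, -0.8, -0.6]
grip_width: 0.589
grasp_force: 1.2
```

```bash
python3 - <<'E'
from h import *
import pickle
o=get_obs();print(o['ft_force']);p=camera_params('wrist');im=camera('wrist');pickle.dump((o,p,im),open('w3.pkl','wb'))
cv2.imwrite('pics/w3.png',im[:,:,::-1])
E
```

```text
[-2.92611381 -0.7600447  -0.56959299]
```

View pics/w3.png

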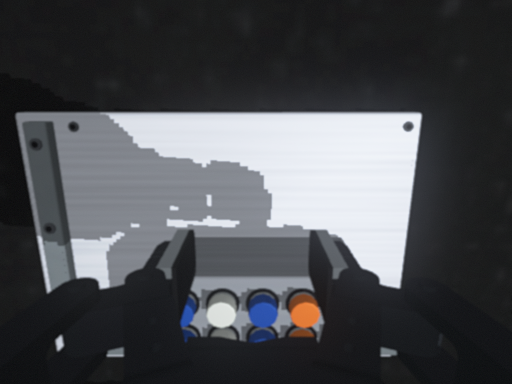

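The fingers straddle the block's near face (rows 237-277), and that face looks parallel to the gripper. It isn't at the fence yet, so I'll push on in small steps until the force rises.

Request:
{"fn": "carry_out", "kwargs": {
  "commands": [
    [[-0.03,0,0,0,0,0],[-0.03,0,0,0,0,0],[-0.03,0,0,0,0,0],[0,0,0,0,0,0]]
  ]
}}

```text
clock: 6.08
position: [0.5612, -0.1172, 0.0238]
ee_rot: [-0.01, 1.0, 0.0, -0.002]
ft_force: [-10.2, 1.1, 5.6]
grip_width: 0.588
grasp_force: 5.3
```

Request:
{"fn": "carry_out", "kwargs": {
  "commands": [
    [[-0.03,0,0,0,0,0],[-0.03,0,0,0,0,0],[0,0,0,0,0,0]]
  ]
}}

```text
clock: 6.33
position: [0.5612, -0.1172, 0.0236]
ee_rot: [-0.009, 1.0, 0.001, -0.004]
ft_force: [-21.1, 2.2, 15.0]
grip_width: 0.595
grasp_force: 10.9
```

Contact with the far fence is at x=0.561, where 0.562 was predicted. I'll back off, go round to the +y end and push along -y with shut fingers.

Request:
{"fn": "carry_out", "kwargs": {
  "commands": [
    [[0.1,0,0,0,0,0],[0.3,0,0,0,0,0],[0.35,0,0,0,0,0],[0,0.5,0,0,0,0],[0,0.5,0,0,0,0],[0,0.55,0,0,0,0],[0,0.5,0,0,0,0],[-0.4,0,0,0,0,0],[-0.45,0,0,0,0,0],[-0.45,0,0,0,0,0],[-0.45,0,0,0,0,0],[0,0,0,0,0,0],[0,0,0,0,0,0]]
  ],
  "hand": 1
}}

```text
clock: 7.42
position: [0.6046, -0.0344, 0.0242]
ee_rot: [-0.01, 1.0, -0.0, 0.001]
ft_force: [-0.1, -0.3, -0.6]
grip_width: -0.001
grasp_force: 0.0
```

```bash
python3 - <<'E'
from h import *
import pickle
o=get_obs();print(o['position'],o['ft_force'],o['grip_width'],delta((.604,-.035,.024),np.radians(91.1)))
E
```

```text
[ 0.6046101  -0.0343713   0.02423529] [-0.12772695 -0.29886171 -0.59932414] -0.000668752664874168 (array([ 0.02, -0.02,  0.01]), array([-0.  ,  0.02,  0.01]))
```

Request:
{"fn": "carry_out", "kwargs": {
  "commands": [
    [[0,-0.15,0,0,0,0],[0,-0.1,0,0,0,0],[0,-0.08,0,0,0,0],[0,-0.08,0,0,0,0],[0,-0.08,0,0,0,0],[0,-0.08,0,0,0,0],[0,-0.08,0,0,0,0],[0,-0.08,0,0,0,0],[0,-0.08,0,0,0,0],[0,-0.08,0,0,0,0],[0,-0.08,0,0,0,0],[0,-0.08,0,0,0,0],[0,-0.08,0,0,0,0],[0,-0.08,0,0,0,0],[0,-0.08,0,0,0,0],[0,0,0,0,0,0]]
  ]
}}

```text
clock: 8.75
position: [0.6042, -0.085, 0.0241]
ee_rot: [-0.01, 1.0, 0.001, -0.0]
ft_force: [-1.3, 5.7, 2.0]
grip_width: -0.004
grasp_force: 2.7
```

Request:
{"fn": "carry_out", "kwargs": {
  "commands": [
    [[0,-0.05,0,0,0,0],[0,-0.05,0,0,0,0],[0,-0.04,0,0,0,0],[0,0,0,0,0,0]]
  ]
}}

```text
clock: 9.08
position: [0.6043, -0.09, 0.0241]
ee_rot: [-0.01, 1.0, 0.001, -0.0]
ft_force: [-2.4, 6.2, 2.6]
grip_width: 0.002
grasp_force: 3.3
```

Request:
{"fn": "carry_out", "kwargs": {
  "commands": [
    [[0,-0.03,0,0,0,0],[0,-0.03,0,0,0,0],[0,-0.03,0,0,0,0],[0,0,0,0,0,0]]
  ]
}}

```text
clock: 9.42
position: [0.6044, -0.0934, 0.0241]
ee_rot: [-0.01, 1.0, 0.001, -0.0]
ft_force: [-1.7, 6.0, 3.2]
grip_width: -0.001
grasp_force: 3.7
```

Request:
{"fn": "carry_out", "kwargs": {
  "commands": [
    [[0,-0.03,0,0,0,0],[0,-0.03,0,0,0,0],[0,0,0,0,0,0]]
  ]
}}

```text
clock: 9.67
position: [0.6044, -0.0957, 0.0241]
ee_rot: [-0.01, 1.0, 0.001, -0.0]
ft_force: [-2.1, 6.4, 2.9]
grip_width: 0.004
grasp_force: 3.8
```

Request:
{"fn": "carry_out", "kwargs": {
  "commands": [
    [[0,-0.03,0,0,0,0],[0,-0.03,0,0,0,0],[0,0,0,0,0,0]]
  ]
}}

```text
clock: 9.92
position: [0.6044, -0.0968, 0.024]
ee_rot: [-0.011, 1.0, 0.002, -0.001]
ft_force: [-3.3, 9.8, 4.4]
grip_width: -0.001
grasp_force: 5.6
```

Request:
{"fn": "carry_out", "kwargs": {
  "commands": [
    [[0,-0.03,0,0,0,0],[0,-0.02,0,0,0,0],[0,0,0,0,0,0]]
  ]
}}

```text
clock: 10.17
position: [0.6045, -0.0969, 0.024]
ee_rot: [-0.012, 1.0, 0.003, -0.001]
ft_force: [-4.3, 14.3, 6.2]
grip_width: 0.004
grasp_force: 8.3
```

Both contacts are felt, the second at y=-0.097. To be sure of squareness, I'll do one more gentle +x push with the open fork.

Request:
{"fn": "carry_out", "kwargs": {
  "commands": [
    [[0,0.15,0,0,0,0],[0,0.3,0,0,0,0],[0,0.3,0,0,0,0],[0.4,0,0,0,0,0],[0.5,0,0,0,0,0],[0.5,0,0,0,0,0],[0.35,0,0,0,0,0],[0,-0.5,0,0,0,0],[0,-0.5,0,0,0,0],[0,-0.6,0,0,0,0],[0,-0.5,0,0,0,0],[0,0,0,0,0,0],[-0.2,0,0,0,0,0],[-0.15,0,0,0,0,0],[-0.1,0,0,0,0,0],[-0.06,0,0,0,0,0],[-0.05,0,0,0,0,0],[0,0,0,0,0,0]]
  ],
  "hand": -0.18
}}

```text
clock: 11.67
position: [0.5586, -0.1564, 0.024]
ee_rot: [-0.01, 1.0, 0.0, 0.0]
ft_force: [1.2, 0.2, -0.7]
grip_width: 0.593
grasp_force: 0.0
```

Request:
{"fn": "carry_out", "kwargs": {
  "commands": [
    [[-0.03,0,0,0,0,0],[-0.03,0,0,0,0,0],[0,0,0,0,0,0]]
  ]
}}

```text
clock: 11.92
position: [0.5607, -0.1568, 0.0241]
ee_rot: [-0.01, 1.0, 0.0, 0.0]
ft_force: [0.1, 0.0, 0.8]
grip_width: 0.59
grasp_force: 0.0
```

Request:
{"fn": "carry_out", "kwargs": {
  "commands": [
    [[-0.03,0,0,0,0,0],[-0.03,0,0,0,0,0],[0,0,0,0,0,0]]
  ]
}}

```text
clock: 12.17
position: [0.5619, -0.157, 0.0239]
ee_rot: [-0.01, 1.0, 0.0, -0.001]
ft_force: [-5.7, 1.3, 3.6]
grip_width: 0.59
grasp_force: 2.7
```

Request:
{"fn": "carry_out", "kwargs": {
  "commands": [
    [[-0.03,0,0,0,0,0],[0,0,0,0,0,0]]
  ]
}}

```text
clock: 12.33
position: [0.5619, -0.157, 0.0238]
ee_rot: [-0.009, 1.0, 0.001, -0.002]
ft_force: [-9.9, 1.2, 6.8]
grip_width: 0.59
grasp_force: 5.3
```

Request:
{"fn": "carry_out", "kwargs": {
  "commands": [
    [[0.3,0,0,0,0,0],[0.5,0,0,0,0,0],[0.3,0.1,-0.7,0,0,0],[0.3,0.1,-0.7,0,0,0],[0.3,0.1,-0.7,0,0,0],[0.3,0.1,-0.7,0,0,0],[0.3,0.1,-0.7,0,0,0],[0.3,0.1,-0.7,0,0,0],[0.3,0.1,-0.7,0,0,0],[0.2,0.1,-0.7,0,0,0],[0,0,0,0,0,0],[0,0,0,0,0,0]]
  ],
  "hand": -1
}}

```text
clock: 13.33
position: [0.4403, -0.1272, 0.2495]
ee_rot: [-0.01, 1.0, 0.001, 0.002]
ft_force: [-0.2, -0.5, -1.2]
grip_width: 0.996
grasp_force: 0.0
```

```bash
python3 - <<'E'
from h import *
import pickle
o=get_obs();p=camera_params('wrist');im=camera('wrist');pickle.dump((o,p,im),open('w4.pkl','wb'))
print(o['position'],o['joint_pos'][6],o['clock'])
C=np.array((.578,-.1344))
r=np.radians(1.1);M=np.array([[np.cos(r),-np.sin(r)],[np.sin(r),np.cos(r)]])
q=proj(p,[[*(C+M@[.025,-.03]),.055]])[0];print(q)
x0,y0=int(q[0])-90,int(q[1])-65
cv2.imwrite('pics/w4c.png',cv2.resize(im[y0:y0+125,x0:x0+185,::-1],(777,525),interpolation=cv2.INTER_CUBIC));print(x0,y0)
E
```

```text
[ 0.4402624  -0.1272181   0.24945927] 1.709391233153248 13.3333
[218.56584582 291.87575956]
128 226
```

View pics/w4c.png

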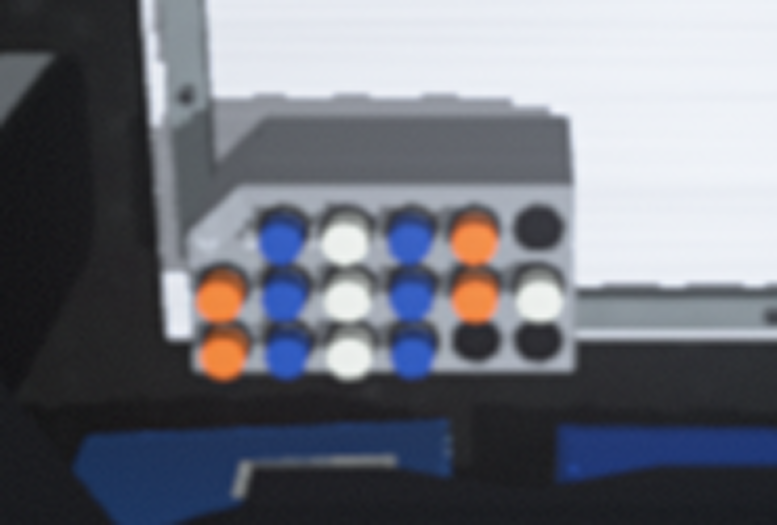

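```bash
python3 - <<'E'
from h import *
import pickle
o,p,im=pickle.load(open('w4.pkl','rb'))
P=ray(p,np.array([(572,184),(576,370),(193,372),(190,243),(238,184)])/4.2+[128,226],.055)
d=np.roll(P,-1,0)-P;print(np.round(P,4),np.linalg.norm(d,axis=1).round(4),np.degrees(np.arctan2(d[:,1],d[:,0])).round(1),(P[0]+P[2])/2)
B=ray(p,np.array([(570,118),(270,118)])/4.2+[128,226],.01);print(B)
o=get_obs();print(delta((.6035,-.165,.11),np.radians(181.1)),delta((.6035,-.165,.11),np.radians(91.1)))
E
```

```text
[[ 0.5734 -0.1102  0.055 ]
 [ 0.6332 -0.1074  0.055 ]
 [ 0.6358 -0.2185  0.055 ]
 [ 0.5938 -0.2176  0.055 ]
 [ 0.575  -0.2034  0.055 ]] [0.0599 0.1111 0.0421 0.0235 0.0932] [  2.7 -88.6 178.8 142.9  91. ] [ 0.60459022 -0.16436014  0.055     ]
[[ 0.57542644 -0.10915682  0.01      ]
 [ 0.57708923 -0.20203316  0.01      ]]
(array([-4.07, -1.03,  3.46]), array([ -0.  ,   0.02, -15.  ])) (array([-4.07, -1.03,  3.46]), array([0.01, 0.01, 0.  ]))
```

The block is square against both fences: centre (0.604, -0.164), yaw about 1.1°. I'll move above it and turn a quarter turn to grip across the narrow width.

Request:
{"fn": "carry_out", "kwargs": {
  "commands": [
    [[-0.58,-0.14,0.43,0,0,0],[-0.58,-0.14,0.43,0,0,0],[-0.58,-0.14,0.43,0,0,0],[-0.58,-0.15,0.43,0,0,0],[-0.58,-0.15,0.43,0,0,0],[-0.58,-0.15,0.43,0,0,0],[-0.58,-0.15,0.43,0,0,0],[0,0,0,0,0,-1],[0,0,0,0,0,-1],[0,0,0,0,0,-1],[0,0,0,0,0,-1],[0,0,0,0,0,-1],[0,0,0,0,0,-1],[0,0,0,0,0,-1],[0,0,0,0,0,-1],[0,0,0,0,0,-1],[0,0,0,0,0,-1],[0,0,0,0,0,-1],[0,0,0,0,0,-1],[0,0,0,0,0,-1]]
  ]
}}

```text
clock: 15.05
position: [0.5931, -0.1631, 0.1061]
ee_rot: [-0.488, 0.872, 0.014, -0.019]
ft_force: [-0.2, -0.2, -2.8]
grip_width: 1.0
grasp_force: 0.0
```

Request:
{"fn": "carry_out", "kwargs": {
  "commands": [
    [[0,0,0,0,0,-1],[0,0,0,0,0,-1],[0,0,0,0,0,0],[0,0,0,0,0,0]]
  ]
}}

```text
clock: 15.38
position: [0.5901, -0.161, 0.0997]
ee_rot: [-0.542, 0.84, 0.02, -0.024]
ft_force: [0.2, -0.8, -0.6]
grip_width: 1.0
grasp_force: 0.0
```

```bash
python3 - <<'E'
from h import *
o=get_obs();print(o['clock'],o['position'],o['joint_pos'].round(2),delta((.604,-.1642,.018),np.radians(181.1)))
E
```

```text
15.3833 [ 0.59012786 -0.16095295  0.09965751] [ 0.83  0.59 -0.89  1.53  0.46  1.31  2.6 ] (array([-0.1 , -0.47,  2.02]), array([ 0.6 , -0.04, -4.23]))
```

The wrist joint reached its range end that way, so I'll turn back the other way, towards heading 1.1°.

Request:
{"fn": "carry_out", "kwargs": {
  "commands": [
    [[0,0,-0.3,0,0,1],[0,0,-0.3,0,0,1],[0,0,0,0,0,1],[0,0,0,0,0,1],[0,0,0,0,0,1],[0,0,0,0,0,1],[0,0,0,0,0,1],[0,0,0,0,0,1],[0,0,0,0,0,1],[0,0,0,0,0,1],[0,0,0,0,0,1],[0,0,0,0,0,1],[0,0,0,0,0,1],[0,0,0,0,0,1],[0,0,0,0,0,1],[0,0,0,0,0,1],[0,0,0,0,0,1],[0,0,0,0,0,1],[0,0,0,0,0,1],[0,0,0,0,0,1]]
  ]
}}

```text
clock: 17.05
position: [0.5926, -0.1615, 0.126]
ee_rot: [0.459, 0.888, -0.012, -0.027]
ft_force: [-0.2, 0.2, 1.1]
grip_width: 1.001
grasp_force: 0.0
```

Request:
{"fn": "carry_out", "kwargs": {
  "commands": [
    [[0,0,0,0,0,1],[0,0,0,0,0,1],[0,0,0,0,0,1],[0,0,0,0,0,1],[0,0,0,0,0,1],[0,0,0,0,0,0],[0,0,0,0,0,0]]
  ]
}}

```text
clock: 17.63
position: [0.5927, -0.1612, 0.1262]
ee_rot: [0.669, 0.742, -0.019, -0.023]
ft_force: [-0.7, -0.5, -1.3]
grip_width: 1.001
grasp_force: 0.0
```

```bash
python3 - <<'E'
from h import *
o=get_obs();print(o['clock'],o['position'],o['joint_pos'].round(2),delta((.604,-.1642,.1),np.radians(1.1)))
E
```

```text
17.6333 [ 0.59267104 -0.16117511  0.12622822] [ 0.51  0.44 -0.43  1.52  0.19  1.28  0.16] (array([-0.11,  0.31,  0.64]), array([-0.56, -0.06,  0.81]))
```

Request:
{"fn": "carry_out", "kwargs": {
  "commands": [
    [[0,0,0,-0.56,-0.06,0.81],[-0.05,0.15,0,0,0,0],[0,0,0,0,0,0],[0,0,0,0,0,0]]
  ]
}}

```text
clock: 17.97
position: [0.5989, -0.1632, 0.1262]
ee_rot: [0.7, 0.714, -0.0, -0.0]
ft_force: [-0.7, 0.1, -0.4]
grip_width: 0.998
grasp_force: 0.0
```

```bash
python3 - <<'E'
from h import *
o=get_obs();print(o['clock'],o['position'],delta((.604,-.1642,.018),np.radians(1.1)))
E
```

```text
17.9667 [ 0.59886281 -0.16318358  0.12618974] (array([-0.03,  0.13,  2.7 ]), array([-0.01, -0.  ,  0.  ]))
```

Aligned. Now I'll descend.

Request:
{"fn": "carry_out", "kwargs": {
  "commands": [
    [[-0.03,0.13,0,0,0,0],[0,0,0.4,0,0,0],[0,0,0.5,0,0,0],[0,0,0.5,0,0,0],[0,0,0.5,0,0,0],[0,0,0.4,0,0,0],[0,0,0.25,0,0,0],[0,0,0.15,0,0,0],[0,0,0,0,0,0],[0,0,0,0,0,0]]
  ]
}}

```text
clock: 18.8
position: [0.6043, -0.1639, 0.0184]
ee_rot: [0.701, 0.713, 0.0, -0.0]
ft_force: [0.2, -0.1, 0.1]
grip_width: 1.0
grasp_force: 0.0
```

```bash
python3 - <<'E'
from h import *
o=get_obs();print(o['clock'],o['position'],o['ft_force'],delta((.604,-.1642,.018),np.radians(1.1)))
E
```

```text
18.8 [ 0.6042519  -0.16393345  0.01842445] [ 0.21338943 -0.11671903  0.08941236] (array([-0.01, -0.01,  0.01]), array([-0.  , -0.01, -0.02]))
```

Request:
{"fn": "carry_out", "kwargs": {
  "commands": [
    [[0,0,0,0,0,0],[0,0,0,0,0,0],[0,0,0,0,0,0],[0,0,0,0,0,0],[0,0,0,0,0,0],[0,0,0,0,0,0],[0,0,0,0,0,0],[0,0,0,0,0,0]]
  ],
  "hand": 1,
  "force": 60
}}

```text
clock: 19.47
position: [0.6029, -0.1642, 0.0193]
ee_rot: [0.701, 0.713, -0.001, -0.001]
ft_force: [-9.0, 1.1, 10.9]
grip_width: 0.675
grasp_force: 64.8
```

```bash
python3 - <<'E'
from h import *
o=get_obs();print(o['clock'],o['position'],o['ft_force'],o['grip_width'],o['grasp_force'],delta((.604,-.1642,.018),np.radians(1.1)))
E
```

```text
19.4667 [ 0.6029464  -0.16421036  0.01925758] [-8.98281575  1.08912028 10.89208825] 0.6750685902237825 64.76619958877563 (array([-0.  ,  0.03,  0.03]), array([-0.02,  0.  , -0.02]))
```

Gripped at the right width, about 57 mm of opening. I'll lift and carry it over the mixer.

Request:
{"fn": "carry_out", "kwargs": {
  "commands": [
    [[0,0,-0.1,0,0,0],[0,0,-0.15,0,0,0],[0,0,-0.3,0,0,0],[0,0,-0.5,0,0,0],[0,0,-0.6,0,0,0],[0,0,-0.6,0,0,0],[0,0,-0.6,0,0,0],[0,0,-0.4,0,0,0],[0.3,-0.04,0,0,0,0],[0.6,-0.08,0,0,0,-0.05],[0.7,-0.1,0,0,0,-0.05],[0.7,-0.1,0,0,0,-0.05],[0.7,-0.1,0,0,0,-0.05],[0.7,-0.1,0,0,0,-0.05],[0.7,-0.1,0,0,0,-0.05],[0.7,-0.1,0,0,0,-0.05],[0.7,-0.1,0,0,0,-0.05],[0.7,-0.1,0,0,0,-0.05],[0.7,-0.1,0,0,0,-0.02],[0,0,0,0,0,0]]
  ]
}}

```text
clock: 21.13
position: [0.5487, 0.1303, 0.1483]
ee_rot: [0.68, 0.733, 0.001, -0.002]
ft_force: [0.2, 0.7, -6.0]
grip_width: 0.68
grasp_force: 66.2
```

```bash
python3 - <<'E'
from h import *
o=get_obs();print(o['clock'],o['position'],o['ft_force'],o['grip_width'],delta((.5606,.2155,.15),np.radians(3.9)))
E
```

```text
21.1333 [0.54872643 0.13029351 0.14831367] [ 0.24263716  0.74171658 -5.95270121] 0.6800645496287266 (array([ 2.1 ,  0.46, -0.03]), array([-0.01, -0.04,  0.07]))
```

Request:
{"fn": "carry_out", "kwargs": {
  "commands": [
    [[0.5,0.1,0,0,0,0.07],[0.6,0.13,0,0,0,0],[0.6,0.13,0,0,0,0],[0.4,0.1,0,0,0,0],[0,0,0,0,0,0],[0,0,0,0,0,0]]
  ]
}}

```text
clock: 21.63
position: [0.5638, 0.2086, 0.1477]
ee_rot: [0.685, 0.729, -0.0, -0.001]
ft_force: [-0.8, -0.3, -5.4]
grip_width: 0.678
grasp_force: 66.3
```

```bash
python3 - <<'E'
from h import *
o=get_obs();p=camera_params('wrist');im=camera('wrist')
print(o['clock'],o['position'],delta((.5606,.2155,.081),np.radians(3.9)))
cv2.imwrite('pics/w5.png',cv2.resize(im[:,:,::-1],(800,600),interpolation=cv2.INTER_CUBIC))
import pickle;pickle.dump((o,p,im),open('w5.pkl','wb'))
E
```

```text
21.6333 [0.56378576 0.20858924 0.14773753] (array([ 0.21, -0.07,  1.67]), array([-0.01, -0.  , -0.08]))
```

View pics/w5.png

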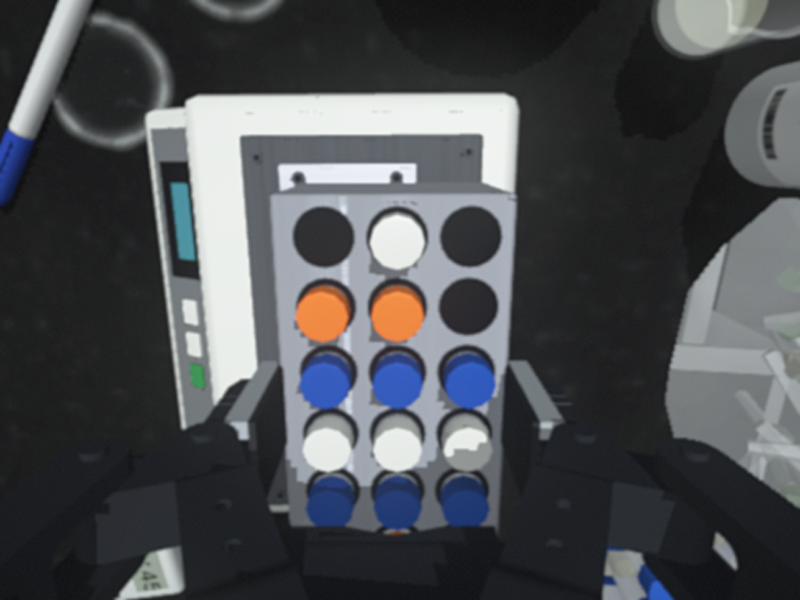

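The block is held squarely. The top corners of its +y end are at (272,193) and (516,197), and the left fence is visible beyond it. I'll check the hold offset.

```bash
python3 - <<'E'
from h import *
import pickle
o,p,im=pickle.load(open('w5.pkl','rb'))
P=ray(p,np.array([(272,193),(516,197)])*.64,.1834)
R=Ro.from_quat(o['ee_rot']).inv()
print(P,np.linalg.norm(P[1]-P[0]),R.apply(P-o['position']))
E
```

```text
[[0.53217338 0.2618734  0.1834    ]
 [0.5912219  0.26451489 0.1834    ]] 0.059107573176215754 [[ 0.05517489 -0.02831284 -0.03555939]
 [ 0.05416132  0.03078597 -0.03565119]]
```

Request:
{"fn": "carry_out", "kwargs": {
  "commands": [
    [[0.15,-0.05,0.1,0,0,-0.08],[0.06,-0.02,0.2,0,0,0],[0,0,0.3,0,0,0],[0,0,0.3,0,0,0],[0,0,0.3,0,0,0],[0,0,0.2,0,0,0],[0,0,0.15,0,0,0],[0,0,0.1,0,0,0],[0,0,0,0,0,0],[0,0,0,0,0,0]]
  ]
}}

```text
clock: 22.52
position: [0.5615, 0.2154, 0.0823]
ee_rot: [0.683, 0.731, 0.0, -0.0]
ft_force: [-0.3, -0.2, -5.8]
grip_width: 0.678
grasp_force: 66.3
```

```bash
python3 - <<'E'
from h import *
o=get_obs();print(o['clock'],o['position'],o['ft_force'],delta((.5606,.2155,.081),np.radians(3.9)),delta((.5447,.1974,.081),np.radians(3.9)))
E
```

```text
22.5167 [0.56151767 0.2154002  0.08228473] [-0.28873526 -0.18129642 -5.75015325] (array([ 0.  , -0.02,  0.03]), array([-0.  , -0.01, -0.01])) (array([-0.42, -0.45,  0.03]), array([-0.  , -0.01, -0.01]))
```

Request:
{"fn": "carry_out", "kwargs": {
  "commands": [
    [[-0.04,-0.04,0.02,0,0,0],[-0.04,-0.04,0,0,0,0],[-0.04,-0.04,0,0,0,0],[-0.04,-0.04,0,0,0,0],[-0.04,-0.04,0,0,0,0],[-0.04,-0.04,0,0,0,0],[-0.04,-0.04,0,0,0,0],[-0.04,-0.04,0,0,0,0],[-0.04,-0.04,0,0,0,0],[-0.04,-0.04,0,0,0,0],[-0.04,-0.05,0,0,0,0],[0,0,0,0,0,0],[0,0,0,0,0,0]]
  ]
}}

```text
clock: 23.6
position: [0.5457, 0.1994, 0.0828]
ee_rot: [0.682, 0.731, 0.003, -0.0]
ft_force: [4.1, 8.9, -5.7]
grip_width: 0.68
grasp_force: 66.4
```

```bash
python3 - <<'E'
from h import *
o=get_obs();print(o['clock'],o['position'],o['ft_force'],o['torque'],delta((.5442,.1974,.081),np.radians(3.9)))
im=camera('scene');cv2.imwrite('pics/s6.png',cv2.resize(im[150:250,130:263,::-1],(798,600),interpolation=cv2.INTER_CUBIC))
E
```

```text
23.6 [0.54570543 0.19944193 0.08275138] [ 4.05314169  8.91612828 -5.74559858] [ 2.12836376 -1.09368024  0.06450198] (array([-0.05, -0.04,  0.04]), array([ 0.04, -0.05,  0.01]))
```

View pics/s6.png

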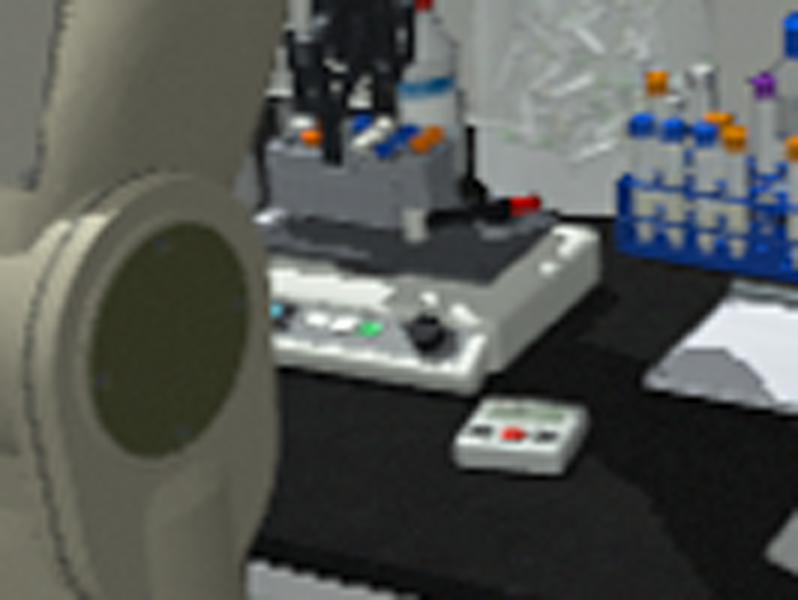

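The scene view shows the cut corner against the roller at (412,222) with the arm swung back, and the spring force felt is about 10 N. I'll push a little further for fence clearance, then lower.

Request:
{"fn": "carry_out", "kwargs": {
  "commands": [
    [[-0.04,-0.04,0,0,0,0],[-0.04,-0.04,0,0,0,0],[-0.03,-0.03,0,0,0,0],[0,0,0,0,0,0],[0,0,0,0,0,0]]
  ]
}}

```text
clock: 24.07
position: [0.5417, 0.1952, 0.0828]
ee_rot: [0.682, 0.731, 0.003, -0.001]
ft_force: [4.6, 9.7, -5.2]
grip_width: 0.681
grasp_force: 66.4
```

Request:
{"fn": "carry_out", "kwargs": {
  "commands": [
    [[0,0,0.05,-0.04,0.04,0],[0,0,0.05,0,0,0],[0,0,0.05,0,0,0],[0,0,0.04,0,0,0],[0,0,0.03,0,0,0],[0,0,0,0,0,0],[0,0,0,0,0,0]]
  ]
}}

```text
clock: 24.65
position: [0.5426, 0.1947, 0.0744]
ee_rot: [0.682, 0.731, 0.007, 0.0]
ft_force: [6.8, 8.4, -3.7]
grip_width: 0.679
grasp_force: 66.5
```

```bash
python3 - <<'E'
from h import *
o=get_obs();print(o['clock'],o['position'],o['ft_force'],o['torque'],delta((.5466,.1995,.0693),np.radians(3.9)))
E
```

```text
24.65 [0.54261702 0.19471662 0.07440347] [ 6.81546797  8.42087179 -3.68862738] [ 1.7948465  -1.53340894  0.13097919] (array([0.11, 0.11, 0.13]), array([ 0.09, -0.09,  0.01]))
```

Request:
{"fn": "carry_out", "kwargs": {
  "commands": [
    [[0,0,0.03,0.09,-0.09,0],[0,0,0.03,0,0,0],[0,0,0.02,0,0,0],[0,0,0.02,0,0,0],[0,0,0,0,0,0],[0,0,0,0,0,0]]
  ]
}}

```text
clock: 25.15
position: [0.5427, 0.1947, 0.0705]
ee_rot: [0.682, 0.731, 0.0, 0.0]
ft_force: [7.3, 8.1, -3.9]
grip_width: 0.678
grasp_force: 66.6
```

```bash
python3 - <<'E'
from h import *
o=get_obs();print(o['clock'],o['position'],o['ft_force'],o['torque'],delta((.5466,.1995,.0693),np.radians(3.9)))
E
```

```text
25.15 [0.54273158 0.19473921 0.07047798] [ 7.30828965  8.14809421 -3.91654934] [ 1.7813026  -1.57866904  0.10349516] (array([0.11, 0.1 , 0.03]), array([0.  , 0.  , 0.01]))
```

Request:
{"fn": "carry_out", "kwargs": {
  "commands": [
    [[0,0,0.015,0,0,0],[0,0,0.015,0,0,0],[0,0,0.01,0,0,0],[0,0,0,0,0,0]]
  ]
}}

```text
clock: 25.48
position: [0.5428, 0.1949, 0.0694]
ee_rot: [0.682, 0.731, 0.0, 0.0]
ft_force: [4.4, 8.2, 1.0]
grip_width: 0.679
grasp_force: 67.1
```

Request:
{"fn": "carry_out", "kwargs": {
  "commands": [
    [[0,0,0.015,0,0,0],[0,0,0.01,0,0,0],[0,0,0,0,0,0]]
  ]
}}

```text
clock: 25.73
position: [0.5429, 0.1949, 0.0693]
ee_rot: [0.682, 0.731, 0.0, 0.001]
ft_force: [1.5, 6.0, 10.4]
grip_width: 0.678
grasp_force: 68.1
```

It's on the platform at the predicted height. I'll ease off the downward force and slide it into the corner of the fences.

Request:
{"fn": "carry_out", "kwargs": {
  "commands": [
    [[0,0,-0.03,0,0,0],[0.03,0.03,0,0,0,0],[0.03,0.03,0,0,0,0],[0.03,0.03,0,0,0,0],[0,0,0,0,0,0]]
  ]
}}

```text
clock: 26.15
position: [0.5453, 0.1972, 0.0693]
ee_rot: [0.683, 0.731, -0.002, 0.0]
ft_force: [0.3, 2.3, 7.6]
grip_width: 0.681
grasp_force: 67.8
```

Request:
{"fn": "carry_out", "kwargs": {
  "commands": [
    [[0.03,0.03,0,0,0,0],[0,0,0,0,0,0]]
  ]
}}

```text
clock: 26.32
position: [0.5457, 0.1975, 0.0693]
ee_rot: [0.683, 0.731, -0.003, 0.0]
ft_force: [-5.9, -1.7, 13.0]
grip_width: 0.682
grasp_force: 68.3
```

Request:
{"fn": "carry_out", "kwargs": {
  "commands": [
    [[0.03,0.02,0,0,0,0],[0,0,0,0,0,0]]
  ]
}}

```text
clock: 26.48
position: [0.5458, 0.1975, 0.0693]
ee_rot: [0.683, 0.73, -0.004, 0.001]
ft_force: [-9.6, -5.7, 18.1]
grip_width: 0.681
grasp_force: 68.8
```

Request:
{"fn": "carry_out", "kwargs": {
  "commands": [
    [[0,0,-0.05,0,0,0],[0,0,-0.05,0,0,0],[0,0,0,0,0,0]]
  ]
}}

```text
clock: 26.73
position: [0.5456, 0.1986, 0.0711]
ee_rot: [0.683, 0.731, -0.003, -0.001]
ft_force: [1.6, 3.0, -7.2]
grip_width: 0.678
grasp_force: 66.4
```

Request:
{"fn": "carry_out", "kwargs": {
  "commands": [
    [[0.03,0,0,0,0,0],[0.03,0,0,0,0,0],[0,0,0,0,0,0]]
  ]
}}

```text
clock: 26.98
position: [0.5456, 0.1994, 0.0708]
ee_rot: [0.683, 0.73, -0.005, 0.0]
ft_force: [0.5, -4.0, -3.7]
grip_width: 0.674
grasp_force: 66.7
```

```bash
python3 - <<'E'
from h import *
o=get_obs();print(o['clock'],o['position'],o['ft_force'],o['torque'],delta((.5466,.1995,.0693),np.radians(3.9)))
E
```

```text
26.9833 [0.54560178 0.19942344 0.07083716] [ 0.53965847 -3.9884217  -3.65299271] [-0.86699309 -0.0490842  -0.03871847] (array([0.  , 0.03, 0.04]), array([-0.06,  0.06, -0.01]))
```

Request:
{"fn": "carry_out", "kwargs": {
  "commands": [
    [[0,0,0.02,-0.06,0.06,0],[0,0.01,0.02,0,0,0],[0,0,0,0,0,0]]
  ]
}}

```text
clock: 27.23
position: [0.5456, 0.1998, 0.0702]
ee_rot: [0.683, 0.73, 0.0, -0.0]
ft_force: [-4.7, -6.3, 7.0]
grip_width: 0.677
grasp_force: 67.8
```

Request:
{"fn": "carry_out", "kwargs": {
  "commands": [
    [[0,0,0.01,0,0,0],[0,0,0.01,0,0,0],[0,0,0,0,0,0]]
  ]
}}

```text
clock: 27.48
position: [0.5457, 0.1998, 0.0699]
ee_rot: [0.683, 0.73, 0.0, -0.0]
ft_force: [-7.5, -7.1, 11.8]
grip_width: 0.677
grasp_force: 68.4
```

```bash
python3 - <<'E'
from h import *
o=get_obs();print(o['clock'],o['position'],o['ft_force'],o['torque'],delta((.5466,.1995,.0693),np.radians(3.9)))
E
```

```text
27.4833 [0.54567044 0.1998278  0.06991947] [-7.49792051 -7.12830353 11.79638705] [-1.605658    1.82628613 -0.29611788] (array([-0.01,  0.02,  0.02]), array([ 0.  , -0.  , -0.01]))
```

Seated with about 7 N against both fences, and level. I'll release and lift straight up.

Request:
{"fn": "carry_out", "kwargs": {
  "commands": [
    [[0,0,-0.02,0,0,0],[0,0,0,0,0,0],[0,0,0,0,0,0],[0,0,0,0,0,0],[0,0,0,0,0,0],[0,0,0,0,0,0]]
  ],
  "hand": -1
}}

```text
clock: 27.98
position: [0.546, 0.2009, 0.0695]
ee_rot: [0.683, 0.731, 0.001, -0.001]
ft_force: [0.1, -0.3, 0.0]
grip_width: 1.003
grasp_force: 0.0
```

Request:
{"fn": "carry_out", "kwargs": {
  "commands": [
    [[0,0,-0.2,0,0,0],[0,0,-0.3,0,0,0],[0,0,-0.5,0,0,0],[0,0,-0.6,0,0,0],[0,0,-0.6,0,0,0],[-0.5,0,-0.6,0,0,0],[-0.7,0,-0.6,0,0,0],[-0.7,0,-0.6,0,0,0],[-0.4,0,-0.4,0,0,0],[0,0,0,0,0,0],[0,0,0,0,0,0]]
  ]
}}

```text
clock: 28.9
position: [0.5527, 0.1081, 0.2472]
ee_rot: [0.683, 0.73, 0.002, 0.001]
ft_force: [0.2, -0.4, -0.7]
grip_width: 0.997
grasp_force: 0.0
```

```bash
python3 - <<'E'
from h import *
import pickle
o=get_obs();p=camera_params('wrist');im=camera('wrist');pickle.dump((o,p,im),open('w7.pkl','wb'))
print(o['clock'],o['position'],o['ft_force'])
# predicted block corners at seat, compared with image via local line edges
r=np.radians(3.9);M=np.array([[np.cos(r),-np.sin(r)],[np.sin(r),np.cos(r)]]);S=np.array([.5466,.1995])
c=np.array([(-30,55),(30,55),(30,-55),(-14,-55),(-30,-39)])/1000
q=proj(p,np.c_[S+c@M.T,np.full(5,.105)]);print(q.round(1))
g=cv2.GaussianBlur(cv2.cvtColor(im,cv2.COLOR_RGB2GRAY),(3,3),0).astype(np.float32)
for i in range(5):
    a,b=q[i],q[(i+1)%5];d=(b-a)/np.linalg.norm(b-a);n=np.array([-d[1],d[0]]);t=np.arange(-6,6.01,.5)
    P=[];
    for s in(.15,.35,.5,.65,.85):
        z=a+s*(b-a)+t[:,None]*n;w=cv2.remap(g,z[:,0].astype(np.float32)[None],z[:,1].astype(np.float32)[None],1).ravel()
        k=np.argmax(abs(np.gradient(w)));P.append((t[k],round(float(np.gradient(w)[k]))))
    print(i,P)
E
```

```text
28.9 [0.55272406 0.10808387 0.24719094] [ 0.19423039 -0.36516507 -0.67442531]
[[212.5  -7.8]
 [286.4  -8.1]
 [283.6 128.9]
 [234.5 129. ]
 [216.1 110.8]]
0 [(np.float64(-6.0), 0), (np.float64(-6.0), 0), (np.float64(-6.0), 0), (np.float64(-6.0), 0), (np.float64(-6.0), 0)]
1 [(np.float64(-0.5), -11), (np.float64(0.0), -9), (np.float64(-0.5), -12), (np.float64(6.0), -10), (np.float64(-0.5), -12)]
2 [(np.float64(1.0), 15), (np.float64(0.5), 8), (np.float64(0.5), 18), (np.float64(5.5), 13), (np.float64(0.5), 17)]
3 [(np.float64(0.0), 21), (np.float64(-6.0), -10), (np.float64(-2.5), 8), (np.float64(-6.0), -5), (np.float64(0.5), 18)]
4 [(np.float64(0.0), 17), (np.float64(0.0), 16), (np.float64(0.0), 17), (np.float64(0.0), 16), (np.float64(0.5), 13)]
```

The visible edges of the released block match the predicted seat outline to within about 1 px, and the edges are parallel. The gripper is clear, so I'll hand in.

```bash
python3 -c "
from workcell import *
print(hand_in())"
```

```text
the job is handed in; nothing more can be done
None
```

The tube block was squared on the plate and lowered into the mixer's fence corner, held there by the clamp arm; the job is handed in at about 29 s, with no verdict shown.

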